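Step the filter turret to the green dot

ROBOT

A 7-joint arm with a two-finger parallel gripper is mounted at the origin on a cart in front of the work surface, level with it; the furniture and walls round the work are solid. World frame = base frame: x ahead of the robot, y to its left, z up, the work surface at z = 0. Lengths are in m, angles in rad, forces in N, time in s.
With the tool pointing down it reaches from about 0.425 to 0.825 m from the base axis. Payload 3.6 kg.
Tool frame: the origin (TCP) lies between the finger pads; the fingertips stand 14 mm ahead of it and the grasp point (between the pads) lies 5 mm behind it; z points along the fingers, y is the line along which they close (so a half turn about z gives the same grasp; the last joint's range is limited). The gripper opens to 85 mm and grips with 20 to 120 N. Pads are 22 mm wide; open, the fingers measure 114 mm over their backs; the gripper's body (76 mm by 85 mm) begins 54 mm behind the grasp point. The pads swing forward as they close: fully open they stand 13 mm farther back than shut.
Start: joints at [-1.359, 0.615, -0.013, 1.423, 0.008, 1.103, -0.04], TCP at [0.153, 0.632, 0.245] pointing down, gripper open.
Joint ranges: [-3.12, 3.12], [-0.3, 2.06], [-1.34, 1.32], [0.26, 2.42], [-1.36, 4.5], [0.01, 1.98], [-2.84, 2.84]. Speed limits (rad/s): [2.79, 2.79, 3.14, 3.14, 3.14, 3.14, 3.14].

INTERFACE

Orientations are given as [roll, pitch, yaw] about the fixed x, y, z axes, in that order (R = Rz(yaw) Ry(pitch) Rx(roll)).
In Python, from station import get_obs, camera, hand_in gives the robot as it stands.
- The arm moves only by the tool carry_out, never from a script. Its arguments are lists of equal length, an entry for each row: "slide": the shift along the world's x, y, z in units of 40 mm (1.0 is 40 mm), a list of three; "dr": the turn, a rotation vector about the world's x, y, z in degrees, a list of three. A call has 1 to 20 rows; each row is the pose to reach, as a shift and turn from the pose commanded when the call began; what a row does not reach only later rows make up. A row lasts 1/12 s, in which the tool goes at most 41.7 mm and 7.16 degrees, less where a joint would pass 70% of its speed; a pose out of reach is approached as far as the arm can. A call with a gripper value outside its range is refused whole. "gripper" is the finger opening in mm, from 0 to 85.4, set as the call begins (left out, the last holds). The fingers move at their own pace and stop on an object; "force" is the grip in N (left out, the last holds). Time passes only in rows, so rows that repeat a pose let the fingers close. It gives the time, the measured TCP pose, the force, the opening and the grip force at its end, in the units of the state.
- get_obs(): the state, without advancing time (a new reading comes with each control period).
- camera(name): name is "scene" or "top"; returns a dict with "frame" (384x512x3 uint8, red, green, blue), "fx", "fy", "cx", "cy" (pixels), "k1" (the pictures are not rectified: a ray, as slopes to the right and down, at radius r is drawn at 1 + k1 r^2 times it, then the intrinsics apply), "camera_from_world" (4x4, takes a point from world to camera coordinates). Camera axes: x right, y down, z forward; pixel columns grow to the right and rows downward; lengths in m; the calibration is good to about 2 mm. A picture is of the moment at which its call begins. There is no depth.
- hand_in(): hands the job in; it is judged then, once.
The state is a dict: "time": time; "joint_pos": joint angles; "qvel": joint speeds; "joint_torque": joint torques, N m; "tool_pos": TCP position; "eef_rot": TCP orientation; "force": force on the tool from outside, world axes, zero at the start; "ft_torque": the same for the moment, N m; "width": finger opening in m; "grip_force": force on a finger pad.
Only numpy, scipy, OpenCV 4.12 (cv2) and the standard library are available. Lean on these libraries where they do the work, as an engineer would, in place of code of your own. Each camera call takes 0.05 s, during which the arm holds its last target. There are 200 camera calls.

TASK

Select the green position on the filter unit: push the red tab round with the fingertips, from its side and without gripping it, until the tab's pointer aims at the green dot, then leave it there and move clear. Leave the small things that stand round it where they are.

Things in the scene. Friction and masses are not known exactly. Their poses are not given: they have to be found in the camera images.
- dial_centre (a point): centre of the round dial face of the filter unit, on the turret's upright axis. A grey round housing 136 mm across, whose flat upper face (this point, 150 mm above the breadboard) carries four coloured dots. In its middle turns a low aluminium disc 100 mm across, its top 7.5 mm above the dial face, with a hub that stands 3 mm higher. z up; the unit may stand turned.
- filter_unit: the whole unit, fixed to the breadboard: a steel foot 100 mm across (origin at the centre of its underside), a black column, the round housing on top. Fixed equipment round it: an upright pole about x 0.50, y 0.20; on the right a blue box with a camera and microscope (x 0.45 to 0.61, y below -0.06, up to 0.64 high); behind, a slanting white vessel (x above 0.67, from 0.2 up). In front of x 0.42 the space is free, so come in from there, from above.
- turret (a joint): angle of the disc in the unit, rad, growing counter-clockwise seen from above; stops at -2.6 and +2.6. At 0 the tab lies on the -x side of the axis in the frame of dial_centre. No spring and no click: it stays where it is left, and needs about 2 N at the tab to turn.
- tab (a point): middle of the red upright tab with a white line, the only thing that stands up from the disc: 14 mm square, from the disc's top to 187 mm above the breadboard; this point is 44 mm from the axis and 22 mm above the dial face. x points from the tab to the axis, z up.
- pointer (a point): the point straight outward from the tab, 58 mm from the axis at the level of the dial face, at which the tab's short black pointer aims; it turns with the disc on the circle on which the dots lie
- dot_green: green round dot, 16 mm across, 1.3 mm high, on the dial face 58 mm from the axis (origin at its centre, on the dial face). Which dot is where changes from one start to the next; neighbours are 0.9 rad or more apart.
- dot_blue: blue round dot, 16 mm across, 1.3 mm high, on the dial face 58 mm from the axis (origin at its centre, on the dial face). Which dot is where changes from one start to the next; neighbours are 0.9 rad or more apart.
- dot_yellow: yellow round dot, 16 mm across, 1.3 mm high, on the dial face 58 mm from the axis (origin at its centre, on the dial face). Which dot is where changes from one start to the next; neighbours are 0.9 rad or more apart.
- dot_white: white round dot, 16 mm across, 1.3 mm high, on the dial face 58 mm from the axis (origin at its centre, on the dial face). Which dot is where changes from one start to the next; neighbours are 0.9 rad or more apart.
- vial: small white vial with a blue cap, 18 mm across, 40 mm tall, standing on the breadboard; loose, a bystander; origin at the centre of its underside
- lens_tube: black lens tube, 30 mm across, 30 mm tall, standing on the breadboard; loose, a bystander; origin at the centre of its underside
- cap: white plastic tube cap, 13 mm across, 36 mm tall, standing on the breadboard; loose, a bystander; origin at the centre of its underside
- cup: white sample cup with a yellow plug, 24 mm across, 52 mm tall; loose, a bystander; origin at the centre of its underside

How it is judged:
By the outcome, as a careful person would: the job done as asked, in the order asked, and still so for the second after the job is handed in, with the robot touching nothing.
It also fails if it takes over 40 s, if anything falls off the work surface, if the arm or the gripper's body presses on something with over 40 N, if the wrist force passes 120 N, or if a joint passes its speed limit or range.

## Working session

There is one attempt and no reset: what is moved stays moved. The work goes in short steps, Python scripts to look and compute and a tool call to move; the robot and the scene stay as the last step left them, time stands still between calls to the robot, and variables do not carry over. Pictures are saved under pics/ and viewed, at most 10 in all, crops included, and the job is handed in when it is done.

Besides the shell and the picture viewer there is one more tool, called after "Emit:" as a command line: name --argument value ..., lists and objects as JSON in quotes. carry_out: Moves the arm, as the interface text tells. Its arguments: {"type":"object","properties":{"slide":{"type":"array","items":{"type":"array","items":{"type":"number"}}},"dr":{"type":"array","items":{"type":"array","items":{"type":"number"}}},"gripper":{"type":"number"},"force":{"type":"number"}},"required":["slide","dr"]}

```bash
mkdir -p pics
cat > h.py <<'E'
import numpy as np, cv2
from station import get_obs, camera, hand_in
def K(c): return np.array([[c['fx'],0,c['cx']],[0,c['fy'],c['cy']],[0,0,1.]]),np.array([c['k1'],0,0,0,0.])
def ray(c,u,v):
    k,d=K(c); p=cv2.undistortPoints(np.array([[[u,v]]],float),k,d)[0,0]
    T=np.array(c['camera_from_world']);R=T[:3,:3]
    return -R.T@T[:3,3], R.T@np.array([p[0],p[1],1.])
def onz(c,u,v,z):
    o,r=ray(c,u,v); return o+r*(z-o[2])/r[2]
def proj(c,P):
    k,d=K(c);T=np.array(c['camera_from_world'])
    return cv2.projectPoints(np.array(P,float).reshape(-1,1,3),cv2.Rodrigues(T[:3,:3])[0],T[:3,3],k,d)[0][:,0]
def blobs(c,lo,hi,a=15):
    m=cv2.inRange(cv2.cvtColor(c['frame'],cv2.COLOR_RGB2HSV),lo,hi)
    n,l,s,ce=cv2.connectedComponentsWithStats(m)
    return [(s[i,4],ce[i].round(1),s[i,:4]) for i in range(1,n) if s[i,4]>=a]
E
python3 - <<'E'
from h import *
for n in('scene','top'):
    c=camera(n);cv2.imwrite(f'pics/{n}0.png',c['frame'][:,:,::-1])
    T=np.array(c['camera_from_world']);print(n,c['fx'],c['k1'],-T[:3,:3].T@T[:3,3])
    for k,lo,hi in(('red',(0,130,70),(8,255,255)),('red2',(172,130,70),(180,255,255)),('green',(40,90,50),(85,255,255)),('blue',(100,120,60),(125,255,255)),('yel',(20,120,100),(35,255,255))): print(k,blobs(c,lo,hi))
E
```

```text
scene 443.87191653960934 -0.08111180592633474 [-0.00717993  0.50522832  0.5883948 ]
red [(np.int32(17), array([486.7,  74.8]), array([485,  72,   4,   6], dtype=int32)), (np.int32(52), array([501. , 119.5]), array([496, 116,  11,   8], dtype=int32)), (np.int32(60), array([247.5, 185.2]), array([246, 177,   4,  17], dtype=int32)), (np.int32(32), array([252.3, 184. ]), array([251, 176,   3,  17], dtype=int32)), (np.int32(50), array([ 89.5, 235.8]), array([ 86, 232,   8,   8], dtype=int32)), (np.int32(503), array([472.5, 372.8]), array([452, 361,  43,  23], dtype=int32))]
red2 []
green [(np.int32(584), array([264.1,  23.6]), array([231,  17,  65,  13], dtype=int32)), (np.int32(26), array([214.2, 182.5]), array([211, 181,   7,   4], dtype=int32))]
blue [(np.int32(29), array([194.6,   2.1]), array([192,   0,   8,   6], dtype=int32)), (np.int32(20), array([194. ,  10.4]), array([192,   6,   6,   9], dtype=int32)), (np.int32(236), array([181.4,  57.6]), array([175,  39,  15,  37], dtype=int32)), (np.int32(52), array([177.2,  73.8]), array([175,  65,   8,  17], dtype=int32)), (np.int32(193),
[... 1109 characters left out ...]
15,  17], dtype=int32))]
red2 []
green [(np.int32(29), array([231.5, 166.8]), array([229, 164,   6,   7], dtype=int32))]
blue [(np.int32(84), array([274.6, 106.7]), array([260, 104,  31,   7], dtype=int32)), (np.int32(143), array([ 81.7, 197.8]), array([ 66, 174,  25,  46], dtype=int32)), (np.int32(32), array([225. , 187.4]), array([222, 185,   7,   6], dtype=int32)), (np.int32(91), array([178.5, 217.5]), array([169, 214,  21,   7], dtype=int32))]
yel [(np.int32(36), array([240. , 149.1]), array([237, 146,   7,   7], dtype=int32)), (np.int32(27), array([273.9, 178.4]), array([272, 176,   5,   6], dtype=int32)), (np.int32(143), array([151.5, 234.4]), array([143, 228,  17,  13], dtype=int32))]
```

View pics/scene0.png

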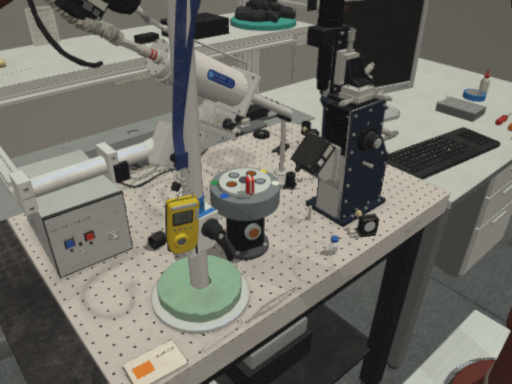

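View pics/top0.png

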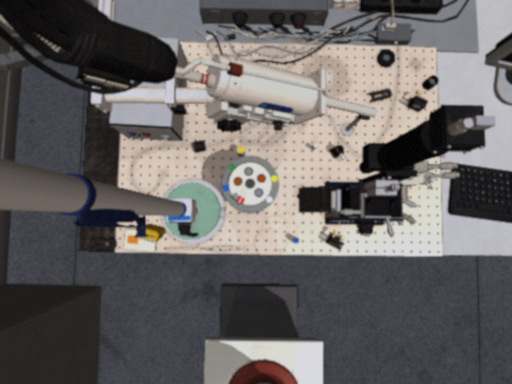

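The scene view shows the dial near (247,187), with the red tab at about (250,185) and the green dot at (214,182). In the top view the dial is near (250,184), green is at (231.5,167), blue (225,187), yellow (274,178), white about (269,199), and the tab about (240,200).

Run:
```python
from h import *
c=camera('top');s=camera('scene')
f=c['frame'];x0,y0=205,145
cv2.imwrite('pics/topc.png',cv2.resize(f[y0:y0+80,x0:x0+110],None,fx=7,fy=7,interpolation=cv2.INTER_CUBIC)[:,:,::-1])
cv2.imwrite('pics/scc.png',cv2.resize(s['frame'][155:265,190:330],None,fx=5,fy=5,interpolation=cv2.INTER_CUBIC)[:,:,::-1])
P=[onz(c,*p,.1513) for p in((231.5,166.8),(225,187.4),(273.9,178.4))]
A=np.array([[2*p[0],2*p[1],1] for p in P]);r=np.linalg.solve(A,[p[0]**2+p[1]**2 for p in P])
print(P,r[:2],np.sqrt(r[2]+r[0]**2+r[1]**2))
b=blobs(c,(0,120,60),(10,255,255),5);print([x for x in b if 210<x[1][0]<280 and 140<x[1][1]<220])
print([(x[1],onz(s,*x[1],.1513)) for x in blobs(s,(35,80,50),(90,255,255),8)+blobs(s,(100,120,60),(125,255,255))+blobs(s,(20,100,100),(35,255,255),8) if 200<x[1][0]<290 and 165<x[1][1]<215])
```

```text
[array([0.59562358, 0.08562854, 0.1513    ]), array([0.5466891, 0.0998885, 0.1513   ]), array([ 0.56962719, -0.01454577,  0.1513    ])] [0.55646137 0.04233125] 0.058380940264576416
[(np.int32(24), array([260.9, 177.8]), array([258, 175,   7,   7], dtype=int32)), (np.int32(22), array([237.5, 180.7]), array([235, 178,   6,   7], dtype=int32)), (np.int32(8), array([238.2, 198.1]), array([237, 197,   4,   4], dtype=int32)), (np.int32(8), array([242. , 200.5]), array([241, 199,   3,   4], dtype=int32))]
[(array([214.2, 182.5]), array([0.5940575 , 0.08555973, 0.1513    ])), (array([223.8, 195.2]), array([0.54624001, 0.09881786, 0.1513    ])), (array([203.4, 208.5]), array([0.53454196, 0.15250075, 0.1513    ])), (array([263.5, 170.7]), array([ 0.56829783, -0.01790679,  0.1513    ]))]
```

View pics/topc.png

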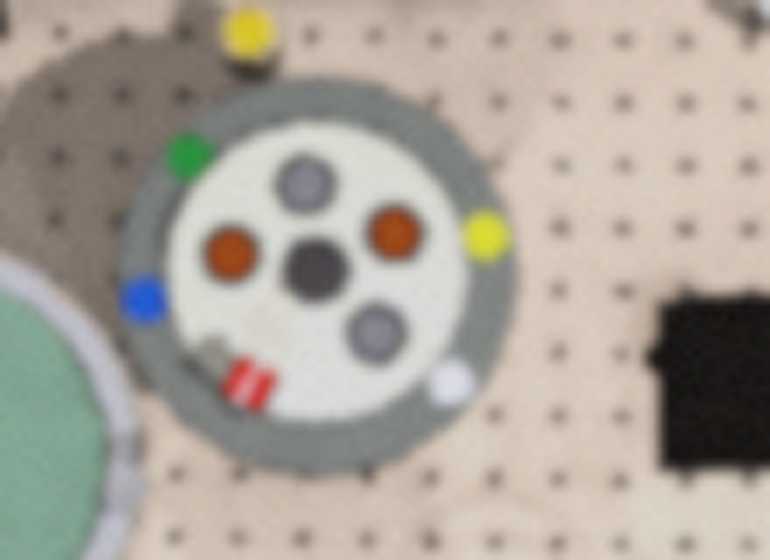

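View pics/scc.png

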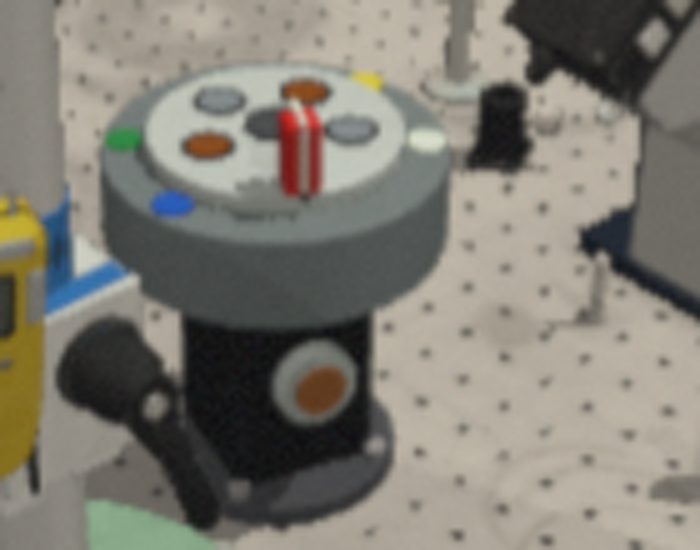

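The crops show the tab top at about (240.3,199.6) in full-frame top pixels, with its white line running radially. Next I measure the tab angle and locate the pole and meter for clearance.

Run:
```python
from h import *
c=camera('top');s=camera('scene');o=get_obs()
print({k:np.round(v,3) for k,v in o.items()})
C=np.array([.5565,.0423])
m=cv2.inRange(cv2.cvtColor(c['frame'],cv2.COLOR_RGB2HSV),(0,70,60),(10,255,255))|cv2.inRange(cv2.cvtColor(c['frame'],cv2.COLOR_RGB2HSV),(170,70,60),(180,255,255))
m[:193]=0;m[207:]=0;m[:,:230]=0;m[:,250:]=0
(u,v),sz,a=cv2.minAreaRect(cv2.findNonZero(m));print(u,v,sz,a)
p=onz(c,u,v,.187)[:2];d=p-C;print('tab',p,np.hypot(*d),np.degrees(np.arctan2(d[1],d[0])))
def tri(a,b):
    o1,r1=ray(c,*a);o2,r2=ray(s,*b)
    k=np.linalg.lstsq(np.c_[r1,-r2],o2-o1,rcond=None)[0];return (o1+k[0]*r1).round(3),(o2+k[1]*r2).round(3)
print('meter',tri((151.5,234.4),(181.7,225.5)))
for z in(.15,.25,.35):print('pole at z',z,proj(s,[[.5,.2,z]]),proj(c,[[.5,.2,z]]))
print('scene tab',[ (x,onz(s,*x,.187)) for x in ((247.5,177),(252.5,176))])
```

```text
{'time': np.float64(0.3), 'joint_pos': array([-1.36 ,  0.615, -0.013,  1.424,  0.008,  1.103, -0.04 ]), 'qvel': array([ 0.001, -0.004, -0.001, -0.003, -0.001,  0.001,  0.001]), 'joint_torque': array([-0.0000e+00, -4.6855e+01,  2.5800e-01, -1.7094e+01,  1.0000e-02,
        6.0000e-03,  0.0000e+00]), 'tool_pos': array([0.153, 0.631, 0.245]), 'eef_rot': array([-3.141, -0.   ,  2.904]), 'force': array([-0.21 ,  0.701, -0.673]), 'ft_torque': array([ 0.042, -0.009, -0.005]), 'grip_force': np.float64(0.0), 'width': np.float64(0.085)}
239.99996948242188 199.49998474121094 (7.211102485656738, 5.824352264404297) 33.690067291259766
tab [0.51689019 0.06296703] 0.04467732628154579 152.44600523657905
meter (array([0.438, 0.251, 0.215]), array([0.439, 0.253, 0.216]))
pole at z 0.15 [[191.82657367 228.64679692]] [[181.80822892 206.71242232]]
pole at z 0.25 [[187.55404846 175.90363511]] [[172.33016247 205.03093418]]
pole at z 0.35 [[182.74867112 114.30993319]] [[159.92368228 202.82759487]]
scene tab [((247.5, 177), array([0.52235258, 0.06234201, 0.187     ])), ((252.5, 176), array([0.51935736, 0.05308716, 0.187     ]))]
```

Run:
```python
from h import *
a=cv2.imread('pics/top0.png')[150:270,60:260];b=cv2.imread('pics/scene0.png')[0:300,120:270]
a=cv2.resize(a,None,fx=2.4,fy=2.4,interpolation=2);b=cv2.resize(b,None,fx=2,fy=2,interpolation=2)
o=np.zeros((600,780,3),np.uint8);o[:288,:480]=a;o[:600,480:780]=b
cv2.imwrite('pics/pole.png',o)
```

```text
(no output)
```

View pics/pole.png

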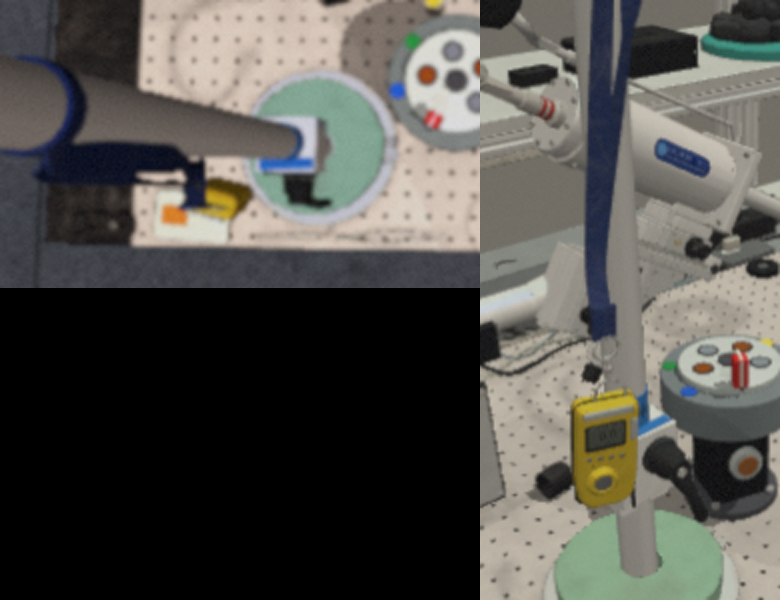

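Run:
```python
import numpy as np
p0=np.array([.153,.631,.245])
for h in np.arange(76.4,3,-4.9):
    p=np.array([.44*np.cos(np.radians(h)),.44*np.sin(np.radians(h)),.37]);print(((p-p0)/.04).round(2).tolist(),round(h-76.4,1))
```

```text
[-1.24, -5.08, 3.12] 0.0
[-0.33, -5.34, 3.12] -4.9
[0.54, -5.68, 3.12] -9.8
[1.39, -6.09, 3.12] -14.7
[2.2, -6.57, 3.12] -19.6
[2.96, -7.12, 3.12] -24.5
[3.68, -7.73, 3.12] -29.4
[4.34, -8.4, 3.12] -34.3
[4.94, -9.12, 3.12] -39.2
[5.47, -9.9, 3.12] -44.1
[5.94, -10.71, 3.12] -49.0
[6.34, -11.57, 3.12] -53.9
[6.66, -12.45, 3.12] -58.8
[6.91, -13.36, 3.12] -63.7
[7.07, -14.28, 3.12] -68.6
```

Emit:
carry_out --slide '[[-0.2,-0.85,0.52],[-0.4,-1.7,1.04],[-0.6,-2.5,1.56],[-0.8,-3.3,2.08],[-1.0,-4.1,2.6],[-1.2,-4.7,3.1],[-1.24,-5.08,3.12],[-1.24,-5.08,3.12]]' --dr '[[0,0,0],[0,0,0],[0,0,0],[0,0,0],[0,0,0],[0,0,0],[0,0,0],[0,0,0]]' --gripper 0

```text
time: 0.97
tool_pos: [0.1032, 0.4261, 0.3721]
eef_rot: [3.139, 0.0, 2.904]
force: [-0.5, -0.8, 0.8]
width: 0.0
grip_force: 0.0
```

Emit:
carry_out --slide '[[0.91,-0.26,0],[1.78,-0.6,0],[2.63,-1.01,0],[3.44,-1.49,0],[4.2,-2.04,0],[4.92,-2.65,0],[5.58,-3.32,0],[6.18,-4.04,0],[6.71,-4.82,0],[7.18,-5.63,0],[7.58,-6.49,0],[7.9,-7.37,0],[8.15,-8.28,0],[8.31,-9.2,0],[8.35,-9.7,0],[8.35,-9.7,0]]' --dr '[[0,0,-4.9],[0,0,-9.8],[0,0,-14.7],[0,0,-19.6],[0,0,-24.5],[0,0,-29.4],[0,0,-34.3],[0,0,-39.2],[0,0,-44.1],[0,0,-49],[0,0,-53.9],[0,0,-58.8],[0,0,-63.7],[0,0,-68.6],[0,0,-73.6],[0,0,-78.6]]'

```text
time: 2.3
tool_pos: [0.4383, 0.0342, 0.3701]
eef_rot: [3.141, 0.004, 1.517]
force: [-0.1, 0.3, 0.2]
width: 0.0001
grip_force: 0.0
```

Emit:
carry_out --slide '[[0.85,0,0],[1.7,0,-0.3],[1.7,0,-1.2],[1.7,0,-2.1],[1.7,0,-2.8],[1.7,0,-3.2],[1.7,0,-3.2],[1.7,0,-3.2]]' --dr '[[0,0,-7],[0,0,-14],[0,0,-20],[0,0,-25],[0,0,-25],[0,0,-25],[0,0,-25],[0,0,-25]]'

```text
time: 2.97
tool_pos: [0.5057, 0.0405, 0.2412]
eef_rot: [-3.14, 0.002, 1.096]
force: [0.5, -0.5, 0.6]
width: 0.0003
grip_force: 0.0
```

Run:
```python
from h import *
s=camera('scene');o=get_obs();print(o['tool_pos'],o['eef_rot'])
cv2.imwrite('pics/hov.png',cv2.resize(s['frame'][60:280,130:400],None,fx=2.7,fy=2.7,interpolation=2)[:,:,::-1])
```

```text
[0.50647274 0.04037159 0.24249418] [3.14031667e+00 1.96744357e-04 1.09577970e+00]
```

View pics/hov.png

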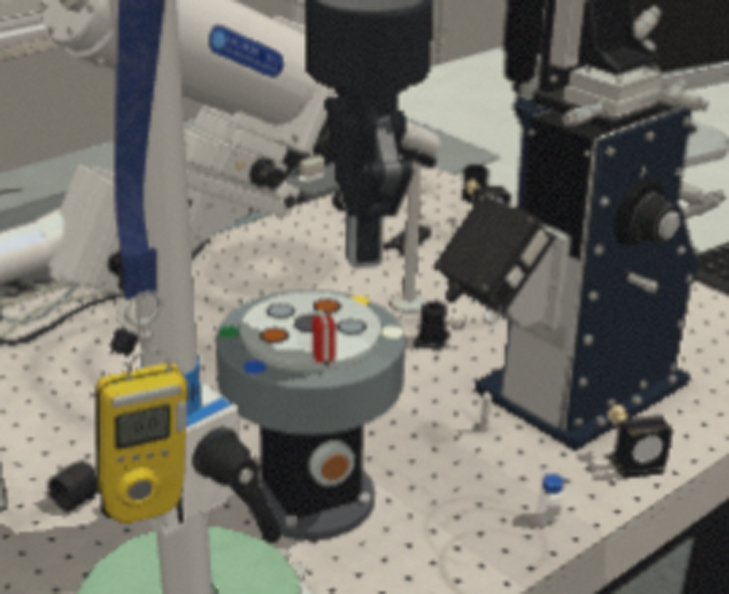

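The closed fingers hover at crop (365,260), just to the near-right side of the tab (325,340), and are clear of everything. Next I descend and work out the push arc.

Emit:
carry_out --slide '[[0,0,-0.6],[0,0,-1.2],[0,0,-1.55],[0,0,-1.55],[0,0,-1.55]]' --dr '[[0,0,0],[0,0,0],[0,0,0],[0,0,0],[0,0,0]]'

```text
time: 3.43
tool_pos: [0.5066, 0.0404, 0.1812]
eef_rot: [3.14, -0.001, 1.096]
force: [0.3, -0.8, -0.0]
width: -0.0003
grip_force: 0.0
```

```bash
cat > arc.py <<'E'
from h import *
import sys
# args: current commanded x,y,yaw; theta from, to, step, half-offset
x,y,yaw,a,b,st,off=map(float,sys.argv[1:8]);C=np.array([.5565,.0423])
for t in np.arange(a,b-.01,-st):
    r=np.radians(t);p=C+.046*np.array([np.cos(r),np.sin(r)])+off*np.array([-np.sin(r),np.cos(r)])
    print([*((p-[x,y])/.04).round(2).tolist(),0],round(t-90-yaw,1))
print(get_obs()['tool_pos'],get_obs()['force'])
E
python3 arc.py .5055 .0398 62.8 152 120 4 .018
```

```text
[0.05, 0.21, 0] -0.8
[0.06, 0.29, 0] -4.8
[0.08, 0.37, 0] -8.8
[0.1, 0.46, 0] -12.8
[0.14, 0.54, 0] -16.8
[0.17, 0.62, 0] -20.8
[0.21, 0.69, 0] -24.8
[0.26, 0.76, 0] -28.8
[0.31, 0.83, 0] -32.8
[0.50655642 0.04039948 0.18120112] [ 0.31586826 -0.75439877 -0.04379334]
```

Emit:
carry_out --slide '[[0.05,0.1,0],[0.05,0.21,0],[0.06,0.29,0],[0.08,0.37,0],[0.1,0.46,0],[0.14,0.54,0],[0.17,0.62,0],[0.21,0.69,0],[0.26,0.76,0],[0.31,0.83,0],[0.31,0.83,0],[0.31,0.83,0]]' --dr '[[0,0,0],[0,0,-0.8],[0,0,-4.8],[0,0,-8.8],[0,0,-12.8],[0,0,-16.8],[0,0,-20.8],[0,0,-24.8],[0,0,-28.8],[0,0,-32.8],[0,0,-32.8],[0,0,-32.8]]'

```text
time: 4.43
tool_pos: [0.5185, 0.0745, 0.1809]
eef_rot: [3.141, -0.002, 0.526]
force: [-0.4, 0.1, -0.6]
width: 0.0002
grip_force: 0.0
```

```bash
python3 - <<'E'
from h import *
C=np.array([.5565,.0423])
s=camera('scene');c=camera('top');o=get_obs();print(o['tool_pos'],o['eef_rot'],o['force'])
a=cv2.resize(s['frame'][150:250,190:320],None,fx=3,fy=3,interpolation=2);b=cv2.resize(c['frame'][140:240,205:335],None,fx=3,fy=3,interpolation=2)
cv2.imwrite('pics/p1.png',np.hstack([a,b])[:,:,::-1])
r=[np.radians(t) for t in (110,120,130,140,152)]
for t in r: print(np.degrees(t),proj(s,[[*(C+.044*np.array([np.cos(t),np.sin(t)])),z] for z in(.1575,.187)]).round(1).tolist())
print([x for x in blobs(s,(0,110,60),(9,255,255),6) if 200<x[1][0]<290 and 160<x[1][1]<215])
E
python3 arc.py .5179 .0730 30 120 44 4 .018
```

```text
[0.51820681 0.07431985 0.18059617] [-3.14134067e+00 -1.44811181e-03  5.25220088e-01] [-0.40760287 -0.00133424  0.15524472]
110.0 [[231.9, 190.6], [231.6, 176.7]]
119.99999999999999 [[235.6, 191.5], [235.4, 177.6]]
130.0 [[239.7, 192.1], [239.5, 178.2]]
140.0 [[243.8, 192.3], [243.8, 178.4]]
152.0 [[248.9, 192.1], [248.9, 178.1]]
[(np.int32(34), array([232.4, 184.4]), array([231, 177,   4,  16], dtype=int32)), (np.int32(35), array([236.6, 185.7]), array([235, 178,   4,  16], dtype=int32))]
[0.0, 0.0, 0] 0.0
[0.06, 0.07, 0] -4.0
[0.12, 0.13, 0] -8.0
[0.18, 0.19, 0] -12.0
[0.25, 0.24, 0] -16.0
[0.32, 0.29, 0] -20.0
[0.4, 0.33, 0] -24.0
[0.48, 0.37, 0] -28.0
[0.56, 0.4, 0] -32.0
[0.64, 0.42, 0] -36.0
[0.72, 0.44, 0] -40.0
[0.81, 0.46, 0] -44.0
[0.89, 0.47, 0] -48.0
[0.98, 0.47, 0] -52.0
[1.06, 0.46, 0] -56.0
[1.15, 0.45, 0] -60.0
[1.24, 0.44, 0] -64.0
[1.32, 0.42, 0] -68.0
[1.4, 0.39, 0] -72.0
[1.48, 0.36, 0] -76.0
[0.51820681 0.07431985 0.18059617] [-0.40760287 -0.00133424  0.15524472]
```

View pics/p1.png

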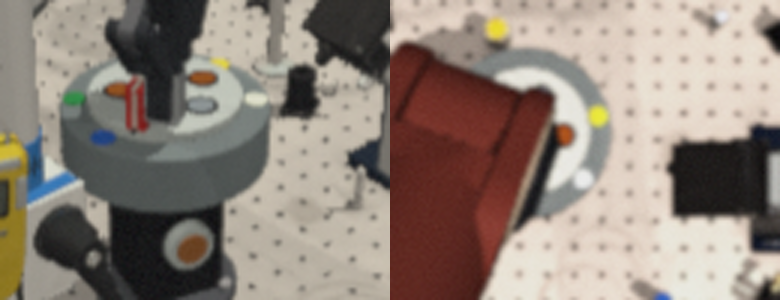

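The tab turned as planned; its scene position is about (234.5,185), which puts it near 117°. The finger is on its right side and nothing else has been touched.

Emit:
carry_out --slide '[[0.06,0.07,0],[0.12,0.13,0],[0.18,0.19,0],[0.25,0.24,0],[0.32,0.29,0],[0.4,0.33,0],[0.48,0.37,0],[0.56,0.4,0],[0.64,0.42,0],[0.72,0.44,0],[0.81,0.46,0],[0.89,0.47,0],[0.98,0.47,0],[1.06,0.46,0],[1.15,0.45,0],[1.15,0.45,0],[1.15,0.45,0]]' --dr '[[0,0,-4],[0,0,-8],[0,0,-12],[0,0,-16],[0,0,-20],[0,0,-24],[0,0,-28],[0,0,-32],[0,0,-36],[0,0,-40],[0,0,-44],[0,0,-48],[0,0,-52],[0,0,-56],[0,0,-60],[0,0,-60],[0,0,-60]]'

```text
time: 5.95
tool_pos: [0.5638, 0.0925, 0.1799]
eef_rot: [-3.141, 0.001, -0.521]
force: [-0.3, 0.7, 0.1]
width: 0.0002
grip_force: 0.5
```

Run:
```python
from h import *
C=np.array([.5565,.0423])
s=camera('scene');c=camera('top');o=get_obs();print(o['tool_pos'],o['eef_rot'],o['force'])
a=cv2.resize(s['frame'][140:240,190:290],None,fx=4,fy=4,interpolation=2);b=cv2.resize(c['frame'][140:240,205:305],None,fx=4,fy=4,interpolation=2)
cv2.imwrite('pics/p2.png',np.hstack([a,b])[:,:,::-1])
for d in (40,46,48,54,60,66):
    t=np.radians(d);print(d,proj(s,[[*(C+.044*np.array([np.cos(t),np.sin(t)])),z] for z in(.1575,.187)]).round(1).tolist())
print([x for x in blobs(s,(0,110,60),(9,255,255),6) if 200<x[1][0]<290 and 150<x[1][1]<215])
```

```text
[0.56365635 0.09213638 0.17998579] [-3.14091391e+00  7.68306899e-04 -5.21977280e-01] [-0.56326906  2.08941577 -0.70791846]
40 [[221.6, 178.0], [221.1, 164.5]]
46 [[221.1, 179.2], [220.7, 165.6]]
48 [[221.1, 179.6], [220.6, 166.0]]
54 [[221.0, 180.8], [220.5, 167.2]]
60 [[221.1, 182.0], [220.7, 168.4]]
66 [[221.6, 183.3], [221.1, 169.6]]
[]
```

View pics/p2.png

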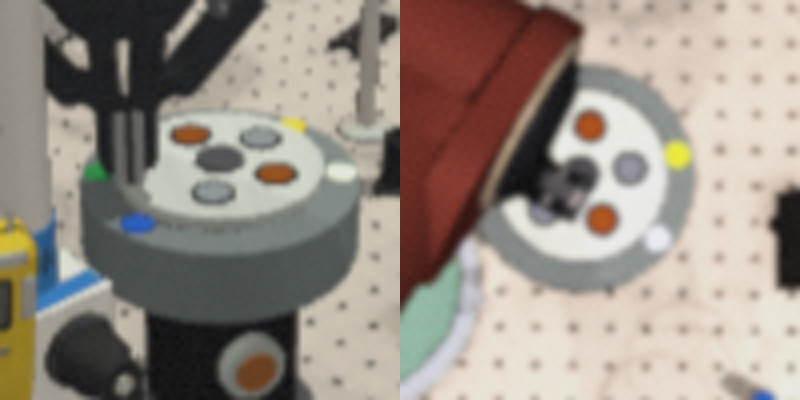

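The fingers hide the tab in both views, but the disc's orange holes are visible: in the top view at about (252.4,171.2) and (255.5,194.7). I'll get the disc rotation from those.

```bash
cat > ang.py <<'E'
from h import *
C=np.array([.5565,.0423])
def holes(c,z=.1575):
    out=[]
    for a,ce,_ in blobs(c,(0,110,60),(16,255,255),8):
        p=onz(c,*ce,z)[:2]-C
        if np.hypot(*p)<.037: out.append((int(a),round(np.hypot(*p),4),round(np.degrees(np.arctan2(p[1],p[0])),1)))
    return out
def old(n):
    c=camera(n); c=dict(c); c['frame']=cv2.imread(f'pics/{n}0.png')[:,:,::-1].copy(); return c
if __name__=='__main__':
    for n in('top','scene'): print(n,'start',holes(old(n)),'now',holes(camera(n)))
E
python3 ang.py
```

```text
top start [(37, np.float64(0.0294), np.float64(-63.9)), (35, np.float64(0.0291), np.float64(79.1))] now [(37, np.float64(0.0295), np.float64(-10.0)), (35, np.float64(0.0286), np.float64(-152.6))]
scene start [(60, np.float64(0.0147), np.float64(-118.2)), (63, np.float64(0.0193), np.float64(160.0)), (31, np.float64(0.0275), np.float64(77.9))] now [(26, np.float64(0.0294), np.float64(-11.9)), (30, np.float64(0.0292), np.float64(-150.7))]
```

```bash
python3 arc.py .5639 .0910 -30 57 42 3 .018
```

```text
[0.06, -0.01, 0] -3.0
[0.13, -0.02, 0] -6.0
[0.19, -0.04, 0] -9.0
[0.25, -0.06, 0] -12.0
[0.31, -0.09, 0] -15.0
[0.37, -0.11, 0] -18.0
[0.56361513 0.09206267 0.18003768] [-0.34548529  1.57283247 -0.3066795 ]
```

Emit:
carry_out --slide '[[0.03,0,0],[0.06,-0.01,0],[0.09,-0.02,0],[0.13,-0.02,0],[0.16,-0.03,0],[0.19,-0.04,0],[0.22,-0.05,0],[0.25,-0.06,0],[0.28,-0.08,0],[0.28,-0.08,0],[0.28,-0.08,0]]' --dr '[[0,0,-1.5],[0,0,-3],[0,0,-4.5],[0,0,-6],[0,0,-7.5],[0,0,-9],[0,0,-10.5],[0,0,-12],[0,0,-13.5],[0,0,-13.5],[0,0,-13.5]]'

```text
time: 7.17
tool_pos: [0.5753, 0.088, 0.1802]
eef_rot: [3.141, -0.001, -0.76]
force: [-0.1, 1.2, -1.2]
width: 0.0001
grip_force: 0.7
```

```bash
python3 ang.py; python3 -c "
from h import *;o=get_obs();print(o['tool_pos'],o['eef_rot'],o['force'])"
```

```text
top start [(37, np.float64(0.0294), np.float64(-63.9)), (35, np.float64(0.0291), np.float64(79.1))] now [(37, np.float64(0.0294), np.float64(-24.4)), (35, np.float64(0.0284), np.float64(-168.3))]
scene start [(60, np.float64(0.0147), np.float64(-118.2)), (63, np.float64(0.0193), np.float64(160.0)), (31, np.float64(0.0275), np.float64(77.9))] now [(27, np.float64(0.0296), np.float64(-26.2)), (30, np.float64(0.0287), np.float64(-165.2))]
[0.5751671  0.08788619 0.18023771] [ 3.14126959e+00 -9.79269563e-04 -7.59994105e-01] [0.09810386 1.30150617 0.65123582]
```

Emit:
carry_out --slide '[[-0.07,0.07,0],[-0.15,0.14,0],[-0.15,0.14,0.5],[-0.15,0.14,1.3],[-0.15,0.14,2.1],[-0.3,0,2.9],[-1,-0.4,3.5],[-1.8,-0.9,4],[-2.6,-1.2,4],[-3.3,-1.6,4],[-3.3,-1.6,4],[-3.3,-1.6,4]]' --dr '[[0,0,0],[0,0,0],[0,0,0],[0,0,0],[0,0,0],[0,0,0],[0,0,0],[0,0,0],[0,0,0],[0,0,0],[0,0,0],[0,0,0]]'

```text
time: 8.37
tool_pos: [0.4416, 0.0234, 0.3406]
eef_rot: [-3.139, 0.002, -0.762]
force: [0.3, 0.5, -0.1]
width: 0.0
grip_force: 0.0
```

```bash
python3 ang.py
python3 - <<'E'
from h import *
C=np.array([.5565,.0423])
s=camera('scene');c=camera('top')
a=cv2.resize(s['frame'][140:240,190:290],None,fx=4,fy=4,interpolation=2);b=cv2.resize(c['frame'][140:240,205:305],None,fx=4,fy=4,interpolation=2)
cv2.imwrite('pics/p3.png',np.hstack([a,b])[:,:,::-1])
h=cv2.cvtColor(c['frame'],cv2.COLOR_RGB2HSV)
m=cv2.inRange(h,(0,70,60),(9,255,255))
print([(x,(lambda p:(np.hypot(*p),np.degrees(np.arctan2(p[1],p[0]))))(onz(c,*x[1],.187)[:2]-C)) for x in blobs(c,(0,100,60),(9,255,255),3) if 220<x[1][0]<280 and 150<x[1][1]<215])
print([(x[0],x[1]) for x in blobs(c,(40,80,50),(85,255,255),5)])
E
```

```text
top start [(37, np.float64(0.0294), np.float64(-63.9)), (35, np.float64(0.0291), np.float64(79.1))] now [(37, np.float64(0.0294), np.float64(-24.4)), (37, np.float64(0.0289), np.float64(-168.5))]
scene start [(60, np.float64(0.0147), np.float64(-118.2)), (63, np.float64(0.0193), np.float64(160.0)), (31, np.float64(0.0275), np.float64(77.9))] now [(27, np.float64(0.0296), np.float64(-26.2)), (30, np.float64(0.0287), np.float64(-165.2))]
[((np.int32(30), array([235.2, 168.6]), array([232, 165,   8,   8], dtype=int32)), (np.float64(0.044372477953896254), np.float64(47.527310433123894))), ((np.int32(5), array([252.6, 171. ]), array([252, 169,   3,   5], dtype=int32)), (np.float64(0.02594647099407934), np.float64(-14.691414705881243))), ((np.int32(9), array([256.6, 172.7]), array([254, 169,   5,   7], dtype=int32)), (np.float64(0.026490462337610203), np.float64(-36.21029358139331))), ((np.int32(3), array([254.7, 194. ]), array([254, 193,   2,   3], dtype=int32)), (np.float64(0.029376137076742626), np.float64(-155.77194486757517))), ((np.int32(3), array([251., 199.]), array([250, 199,   3,   1], dtype=int32)), (np.float64(0.03833160558304369), np.float64(-174.11178489268153)))]
[(np.int32(12), array([230.2, 166.6]))]
```

View pics/p3.png

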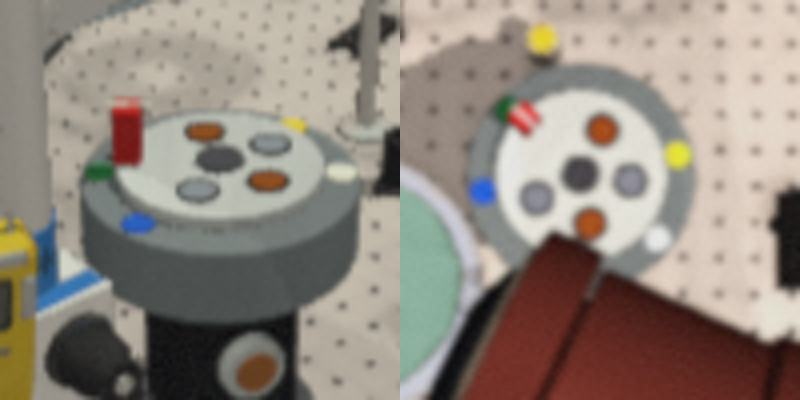

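The tab now sits directly inside the green dot: top view tab (235,168.6) at 47.5°, with green at 47.8°. The arm is clear, so I'm handing in.

```bash
python3 -c "
from station import hand_in;print(hand_in())"
```

```text
the job is handed in; nothing more can be done
None
```

The tab's pointer now aims at the green dot: in the top view the tab reads 47.5° and the dot 47.8°. I saw no contact with the bystanders but did not re-measure them; the arm is clear and the job was handed in after about 8.5 s of robot time.

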